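Cap the short canister with its nested double lid and lift the outer lid off alone

ROBOT

A 6-joint arm with a two-finger parallel gripper is mounted at the origin on a cart in front of the work surface, level with it; the furniture and walls round the work are solid. World frame = base frame: x ahead of the robot, y to its left, z up, the work surface at z = 0. Lengths are in m, angles in rad, forces in N, time in s.
With the tool pointing down it reaches from about 0.25 to 0.775 m from the base axis. Payload 4 kg.
Tool frame: the origin (TCP) lies midway between the tips of the shut fingers; the grasp point (between the pads) lies 19 mm behind it; z points along the fingers, y is the line along which they close (so a half turn about z gives the same grasp; the last joint's range is limited). The gripper opens to 85 mm and grips with 20 to 120 N. Pads are 22 mm wide; open, the fingers measure 114 mm over their backs; the gripper's body (76 mm by 85 mm) begins 54 mm behind the grasp point. The pads swing forward as they close: fully open they stand 13 mm farther back than shut.
Start: joints at [1.056, 0.087, 1.371, -0, 1.684, -0.103], TCP at [0.22, 0.504, 0.231] pointing down, gripper open.
Joint ranges: [-3.1, 3.1], [-0.76, 2.03], [0.27, 2.55], [-1.08, 4.22], [0.17, 2.65], [-2.57, 2.57]. Speed limits (rad/s): [2.79, 2.79, 3.14, 3.14, 3.14, 3.14].

INTERFACE

Orientations are given as a unit quaternion [w, x, y, z].
In Python, from cell import robot gives the robot as it stands. Calls block until the motion is done:
- robot.goto(position, orientation): joint-space move of the TCP to a pose.
- robot.move_straight(position, vel=0.15, orientation=None, force_limit=None): straight line of the TCP; orientation=None keeps the orientation; vel is the mean speed in m/s. With force_limit (N) it stops when the force on the tool has changed by that much, and returns True; else False.
- robot.move_j(angles): joint-space move.
- robot.ungrasp() and robot.close(): open the fingers fully, or close them until they stop; the grip force is fixed at half the most.
- robot.pause(seconds).
- robot.inverse_kinematics(position, orientation): joint angles nearest the present ones, or None.
- robot.snapshot(name): name is "scene" or "side" or "wrist"; returns the picture (400x640x3 uint8, blue, green, red); there is no depth.
- robot.camera_params(name): a dict with "fx", "fy", "cx", "cy" (pixels), "k1" (the pictures are not rectified: a ray, as slopes to the right and down, at radius r is drawn at 1 + k1 r^2 times it, then the intrinsics apply), "camera_from_world" (4x4, takes a point from world to camera coordinates). Camera axes: x right, y up, looking along -z (the intrinsics and any distortion apply to the point x, -y, -z); pixel columns grow to the right and rows downward; lengths in m; the calibration is good to about 2 mm. A picture is of the moment at which its call begins: read the wrist's pose just before it. camera_params takes no time and is no camera call; for the wrist camera it gives the pose at the moment of the call.
A pose or a line that the arm cannot do raises robot.MotionError and nothing moves.
- robot.sign_off(): hands the job in; it is judged then, once.
Readings, each from a call of its own:
- robot.get_t(): time.
- robot.get_q(): joint angles.
- robot.get_joint_vel(): joint speeds.
- robot.get_joint_torque(): joint torques, N m.
- robot.get_tool_pos(): TCP position.
- robot.get_tcp_rot(): TCP orientation.
- robot.get_ft_force(): force on the tool from outside, world axes, zero at the start.
- robot.get_wrist_torque(): the same for the moment, N m.
- robot.get_finger_gap(): finger opening in m.
- robot.get_grip_force(): force on a finger pad.
Only numpy, scipy, OpenCV 4.12 (cv2) and the standard library are available. Lean on these libraries where they do the work, as an engineer would, in place of code of your own. Each camera call takes 0.05 s, during which the arm holds its last target. There are 200 camera calls.

TASK

Two lids lie nested on the worktop: take the pair together by the tall knob of the inner lid, lower it (do not drop it) onto the short canister so that the inner lid's plug sits fully home in the mouth, and let go of the knob. Then take the outer lid by its collar, lift it alone straight up off the knob without pulling the inner lid out of its seat, and finish while still holding it level over the canister, about 10 cm above where it sat, so that it can be wiped. Leave the tall canister and everything else on the worktop where it stands, and keep the short canister upright.

Things in the scene. Friction and masses are not known exactly. Their poses are not given: they have to be found in the camera images.
- short_canister: The shorter of two round white ceramic canisters, 90 mm tall, loose, 1 to 2 kg, open at the top. Body 114 mm in diameter; the top 16 mm is a narrower neck, 98 mm outside; the round mouth is 91 mm wide and its rim is 90 mm above the origin. Origin: centre of its underside; z up.
- tall_canister: The other white ceramic canister, to be left alone: the same but 125 mm tall. Which of the two stands left and which right changes. Origin: centre of its underside; z up.
- inner_lid: Round pale wooden inner lid, 0.11 to 0.21 kg; origin: centre of its plug's underside, z up. Heights from there: plug 76 mm across at 0, tapering out to 86 mm at 7 mm, straight to 14 mm; flange 106 mm across, 14 to 19 mm, which comes to rest on the canister's rim (origin then 76 mm above the short canister's); stem 18 mm across to 47 mm; knob. Starts upright on its plug on the worktop.
- knob (a point): Middle of the inner lid's round upright knob, 61 mm above the inner lid's origin. The knob is 24 mm across and 28 mm tall, all of it standing above the outer lid's collar when nested. Lifted by it, the inner lid carries the outer lid along.
- outer_lid: Round steel outer lid, 0.11 to 0.21 kg, lying loosely (2 mm play) on the inner lid's flange, its origin then 8 mm above the inner lid's; origin: centre of its skirt's underside, z up. Heights from there: skirt 116 mm across outside, 110 inside, 0 to 11 mm; ring plate 11 to 15 mm; collar 15 to 39 mm; a 34 mm hole right through, in which the stem stands. It clears the knob after rising 67 mm.
- collar (a point): Middle of the outer lid's upright round collar (on its axis), 27 mm above the outer lid's origin. The collar is 52 mm across outside and 24 mm tall, with the flat ring plate below it.
- mug: Bystander: dark and white mug, 82 mm across, 97 mm tall. Origin: centre of underside.
- salt_shaker: Bystander: salt shaker, 44 mm across, 90 mm tall. Origin: centre of underside.
- spice_jar: Bystander: spice jar, 47 mm across, 98 mm tall. Origin: centre of underside.
- peas_bowl: Bystander: flowered bowl of peas, about 217 mm across, 99 mm tall. Origin: centre of underside.
- oil_bottle: Bystander: oil bottle, 64 mm across, 212 mm tall. Origin: centre of underside.
- tin: Bystander: food tin, 75 mm across, 58 mm tall. Origin: centre of underside.
Mind the look-alikes: they are no part of the job. What is shaped like the outer_lid but blue is not meant.

How it is judged:
On the way:
1. the nested lids sit on the short canister, the inner lid home in the mouth, the outer lid lying on it, the knob let go (z of inner_lid in the frame of short_canister between 0.072 and 0.08 m and horizontal distance between inner_lid and short_canister below 0.006 m and angle between the z axis of inner_lid and the z axis of short_canister, either way round below 0.06 rad and z of outer_lid in the frame of inner_lid between 0.004 and 0.012 m and contact force between the fingers and inner_lid below 0.05 N), for 0.2 s.
At the end, for the whole second after the job is handed in: Inner lid untouched, home in the short canister (height 4 mm, centre 6 mm, level 0.06 rad); outer lid held still in the fingers, touching no lid or canister, over 80 mm above its seat, within 40 mm of the axis, level within 0.2 rad; short canister upright (0.05 rad) on the worktop (z of inner_lid in the frame of short_canister between 0.072 and 0.08 m and horizontal distance between inner_lid and short_canister below 0.006 m and angle between the z axis of inner_lid and the z axis of short_canister, either way round below 0.06 rad and z of outer_lid in the frame of short_canister above 0.164 m and horizontal distance between outer_lid and short_canister below 0.04 m and angle between outer_lid's own z axis and vertical below 0.2 rad and linear speed of outer_lid below 0.03 m/s and contact force between the fingers and outer_lid above 1 N and contact force between each of outer_lid, the fingers and inner_lid below 0.05 N and contact force between outer_lid and short_canister below 0.05 N and angle between short_canister's own z axis and vertical below 0.05 rad and height (world z) of short_canister below 0.005 m); the arm keeps its last pose, push and grip.
It fails at once if the outer lid parted from the inner lid (over 15 mm) while the inner lid was not seated in the short canister (distance between outer_lid and inner_lid above 0.023 m and not (z of inner_lid in the frame of short_canister between 0.072 and 0.08 m and horizontal distance between inner_lid and short_canister below 0.006 m and angle between the z axis of inner_lid and the z axis of short_canister, either way round below 0.06 rad)).
It fails at once if the lids dropped: the inner lid moved faster than 0.35 m/s with no finger on it (linear speed of inner_lid above 0.35 m/s and contact force between the fingers and inner_lid below 0.05 N).
It fails at once if the short canister tipped over 0.2 rad (angle between short_canister's own z axis and vertical above 0.2 rad).
It fails at once if another thing was moved over 30 mm or tipped over 0.3 rad (distance of any of tall_canister, mug, salt_shaker, spice_jar, peas_bowl, oil_bottle, tin from where it was at the start of the episode above 0.03 m or angle between any of tall_canister, mug, salt_shaker, spice_jar, peas_bowl, oil_bottle, tin's own z axis and vertical above 0.3 rad).
It also fails if it takes over 48 s, if anything falls off the work surface, if the arm or the gripper's body presses on something with over 40 N, if the wrist force passes 120 N, or if a joint passes its speed limit or range.

## Working session

There is one attempt and no reset: what is moved stays moved. The work goes in short steps, each a Python script; the robot and the scene stay as the last script left them, time stands still between calls to the robot, and variables do not carry over. Pictures are saved under pics/ and viewed, at most 10 in all, crops included, and the job is handed in when it is done.

```bash
mkdir -p pics; ls
python3 - <<'E'
from cell import robot
import cv2
for n in("scene","side"):
    cv2.imwrite(f"pics/{n}0.png",robot.snapshot(n)); p=robot.camera_params(n); print(n,p)
print(robot.get_t(),robot.get_tcp_rot(),robot.get_tool_pos())
E
```

```text
pics
scene {'fx': 443.5564482403437, 'fy': 443.5564482403437, 'cx': 318.570827184605, 'cy': 196.3903560403672, 'k1': -0.016951028222042325, 'camera_from_world': array([[ 0.55109993, -0.83443808,  0.00139889, -0.26277746],
       [ 0.50470222,  0.33466183,  0.79578711, -0.3629741 ],
       [-0.66450322, -0.4378522 ,  0.60557487, -1.26412218],
       [ 0.        ,  0.        ,  0.        ,  1.        ]])}
side {'fx': 419.752164464941, 'fy': 419.752164464941, 'cx': 307.59141796448284, 'cy': 206.80182581714797, 'k1': -0.09679799798478188, 'camera_from_world': array([[-0.97320361,  0.228905  , -0.02184562,  0.51483235],
       [-0.14109109, -0.51942572,  0.84278718,  0.02666515],
       [ 0.18157102,  0.82328575,  0.53780344, -1.67361235],
       [ 0.        ,  0.        ,  0.        ,  1.        ]])}
0.1 [-3.00628236e-04  2.04428319e-01  9.78881018e-01 -9.61158777e-04] [0.21992128 0.50363738 0.23024376]
```

View pics/scene0.png

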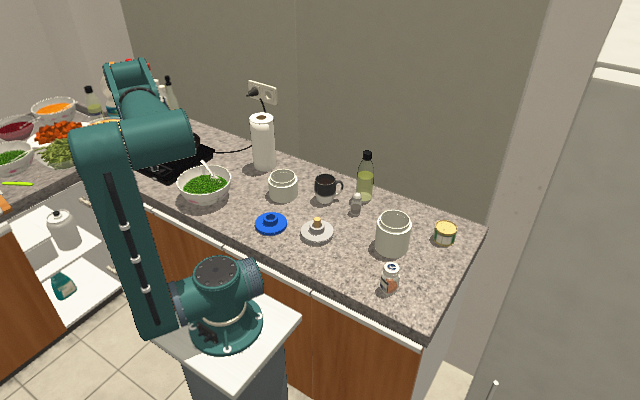

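View pics/side0.png

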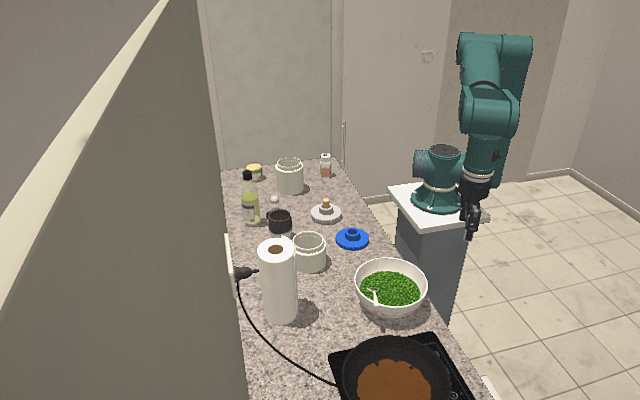

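Candidates: the grey steel lid with the wooden knob at scene (317,230) / side (326,212), and the blue look-alike at scene (270,223) / side (352,238), which is not meant. The shorter canister is at scene (283,186) / side (309,252). The tall one is at scene (393,235) / side (289,175). I choose the steel lid and the short canister, and will check both in one close crop.

Run:
```python
import cv2,numpy as np
a=cv2.imread("pics/scene0.png")[160:255,250:345]; b=cv2.imread("pics/side0.png")[190:285,275:370]
cv2.imwrite("pics/crop0.png",cv2.resize(np.hstack([a,b]),None,fx=4,fy=4,interpolation=cv2.INTER_CUBIC))
```

```text
(no output)
```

View pics/crop0.png

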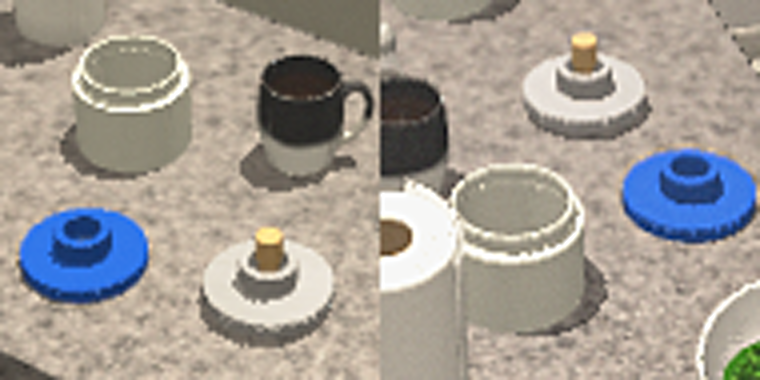

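The crop confirms it. The steel lid's wooden knob top is at scene (317.5,217.8) / side (326,199.5). The short canister's mouth centre is at scene (283.3,176) / side (309,240).

```bash
cat > h.py <<'E'
from cell import robot
import cv2, numpy as np
from scipy.spatial.transform import Rotation as R
def ray(p,uv):
    K=np.array([[p["fx"],0,p["cx"]],[0,p["fy"],p["cy"]],[0,0,1]])
    x,y=cv2.undistortPoints(np.array([[uv]],float),K,np.array([p["k1"],0,0,0.]))[0,0]
    M=p["camera_from_world"]; d=M[:3,:3].T@np.array([x,-y,-1]); return -M[:3,:3].T@M[:3,3],d
def at_z(p,uv,z):
    o,d=ray(p,uv); return o+d*(z-o[2])/d[2]
def proj(p,X):
    M=p["camera_from_world"]; c=(M[:3,:3]@np.atleast_2d(X).T).T+M[:3,3]
    s=np.c_[c[:,0]/-c[:,2],-c[:,1]/-c[:,2]]; s=s*(1+p["k1"]*(s**2).sum(1,keepdims=True))
    return s*[p["fx"],p["fy"]]+[p["cx"],p["cy"]]
def down(yaw):  # tool z down, tool y at angle yaw+90deg-ish in the plane
    q=(R.from_euler("z",yaw)*R.from_euler("x",np.pi)).as_quat(); return [q[3],q[0],q[1],q[2]]
E
python3 - <<'E'
from h import *
S,D=robot.camera_params("scene"),robot.camera_params("side")
for n,a,b,z in(("knobtop",(317.5,217.8),(326,199.5),.075),("mouth",(283.3,176.2),(309,240.3),.09),("tallmouth",(394,220),(289,165),.125),("blue",(270.5,215),(352,231),.039),("mug",(325,181),(280,215),.097),("salt",(357,196),(274,199),.09),("oilcap",(367,155),(247,174),.21),("bowl",(205,182),(391,288),.09)):
    print(n,at_z(S,a,z).round(4),at_z(D,b,z).round(4))
import numpy as np
for yaw in np.linspace(-np.pi,np.pi,9): 
    r=[robot.inverse_kinematics([x,y,.2],down(yaw)) for x,y in((.45,-.05),(.6,.1))]
    print(round(yaw,2),[None if q is None else np.round(q,2).tolist() for q in r])
W=robot.camera_params("wrist"); M=W["camera_from_world"]
c=-M[:3,:3].T@M[:3,3]; T=R.from_quat(np.roll(robot.get_tcp_rot(),-1)).as_matrix()
print("cam in tool",T.T@(c-robot.get_tool_pos()),"look",T.T@M[:3,:3].T@[0,0,-1],W["fx"])
E
```

```text
knobtop [ 0.4599 -0.0067  0.075 ] [ 0.4566 -0.003   0.075 ]
mouth [0.5784 0.2287 0.09  ] [0.5796 0.2429 0.09  ]
tallmouth [ 0.5378 -0.2522  0.125 ] [ 0.5515 -0.2194  0.125 ]
blue [0.4155 0.166  0.039 ] [0.4095 0.1638 0.039 ]
mug [0.6314 0.0735 0.097 ] [0.6442 0.0876 0.097 ]
salt [ 0.6249 -0.0677  0.09  ] [ 0.6456 -0.033   0.09  ]
oilcap [ 0.7155 -0.0502  0.21  ] [ 0.7337 -0.0257  0.21  ]
bowl [0.3855 0.4507 0.09  ] [0.4141 0.5092 0.09  ]
-3.14 [[-0.24, -0.12, 1.64, 0.0, 1.63, -1.81], [0.07, 0.22, 1.28, 0.0, 1.64, -1.5]]
-2.36 [None, [0.07, 0.22, 1.28, 0.0, 1.64, -2.28]]
-1.57 [None, None]
-0.79 [[-0.24, -0.12, 1.64, -0.0, 1.63, 2.12], [0.07, 0.22, 1.28, -0.0, 1.64, 2.43]]
0.0 [[-0.24, -0.12, 1.64, -0.0, 1.63, 1.33], [0.07, 0.22, 1.28, -0.0, 1.64, 1.64]]
0.79 [[-0.24, -0.12, 1.64, -0.0, 1.63, 0.55], [0.07, 0.22, 1.28, -0.0, 1.64, 0.86]]
1.57 [[-0.24, -0.12, 1.64, 0.0, 1.63, -0.24], [0.07, 0.22, 1.28, -0.0, 1.64, 0.07]]
2.36 [[-0.24, -0.12, 1.64, 0.0, 1.63, -1.02], [0.07, 0.22, 1.28, 0.0, 1.64, -0.71]]
3.14 [[-0.24, -0.12, 1.64, 0.0, 1.63, -1.81], [0.07, 0.22, 1.28, 0.0, 1.64, -1.5]]
cam in tool [ 0.07991913 -0.00022254 -0.14370559] look [-3.14294461e-01  4.84884680e-05  9.49325545e-01] 316.0505943048632
```

Run:
```python
from h import *
S,D=robot.camera_params("scene"),robot.camera_params("side")
print("towel",at_z(S,(264,168),0),at_z(D,(281,310),0))
ims=[]
for n,x,y in(("can",.579,.236),("lid",.458,-.005)):
    robot.goto([x,y,.26],down(np.pi)); robot.pause(.3)
    p=robot.camera_params("wrist"); im=robot.snapshot("wrist"); print(robot.get_t(),robot.get_tool_pos())
    cv2.imwrite(f"pics/w_{n}.png",im); np.save(f"w_{n}.npy",p,allow_pickle=True); ims.append(im)
cv2.imwrite("pics/w0.png",cv2.resize(np.vstack(ims),(480,600),interpolation=cv2.INTER_AREA))
```

```text
towel [0.68379696 0.41709007 0.        ] [0.70771308 0.42745551 0.        ]
2.1 [0.57871985 0.23650972 0.26008691]
3.5 [ 0.45833642 -0.00447557  0.25979615]
```

View pics/w0.png

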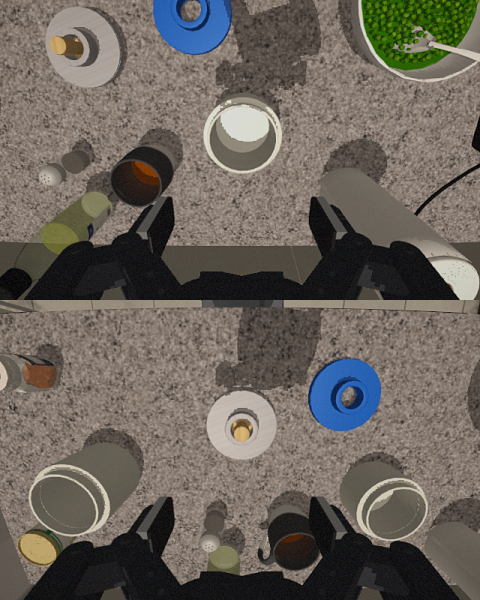

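The canister mouth is at about native (324,178) in the upper picture, and the lid's knob top is at about (322,174) in the lower one. I'll enlarge both to fit the circles.

Run:
```python
import cv2,numpy as np
a=cv2.imread("pics/w_can.png")[113:243,260:390]; b=cv2.imread("pics/w_lid.png")[103:233,257:387]
cv2.imwrite("pics/crop1.png",cv2.resize(np.hstack([a,b]),None,fx=3,fy=3,interpolation=cv2.INTER_CUBIC))
```

```text
(no output)
```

View pics/crop1.png

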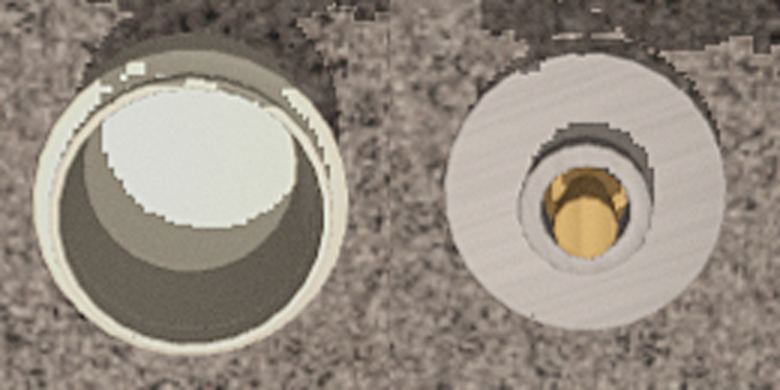

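Run:
```python
from h import *
from scipy.optimize import least_squares
t=np.linspace(0,2*np.pi,400)
for f,n,off,z,r,e in(("can","mouth",(260,113),.09,.0455,(60,325,86,343)),("can","neck",(260,113),.09,.049,(53,333,79,352)),("lid","outer",(257,103),.023,.058,(56,335,53,329)),("lid","knob",(257,103),.075,.012,(163,227,195,258))):
    p=np.load(f"w_{f}.npy",allow_pickle=True).item(); e=(np.array(e)+.5)/3-.5+np.array([off[0]]*2+[off[1]]*2)
    def res(c):
        q=proj(p,np.c_[c[0]+c[2]*np.cos(t),c[1]+c[2]*np.sin(t),0*t+z]); return np.array([q[:,0].min(),q[:,0].max(),q[:,1].min(),q[:,1].max()])-e
    s=least_squares(res,[.5,.1,r]); print(n,s.x.round(4),s.fun.round(2))
```

```text
mouth [0.5851 0.2383 0.0455] [-0.08  0.08  0.08 -0.09]
neck [0.5856 0.2385 0.0482] [-0.22  0.22  0.22 -0.24]
outer [ 0.4607 -0.0047  0.0572] [-0.14  0.14  0.14 -0.15]
knob [ 0.4602 -0.0049  0.0115] [-0.06  0.06  0.06 -0.06]
```

Run:
```python
from h import *
K=[.4603,-.0049]
def look(s):
    T=robot.get_tool_pos(); print(s,round(robot.get_t(),2),T.round(4) if hasattr(T,'round') else T,"gap",round(robot.get_finger_gap(),4),"F",np.round(robot.get_ft_force(),1),"grip",round(robot.get_grip_force(),1))
for yaw in(np.pi/2,np.pi):
    robot.goto(K+[.13],down(yaw)); robot.move_straight(K+[.052],vel=.15); look("at")
    robot.close(); look("closed"); robot.ungrasp()
    robot.move_straight(K+[.13],vel=.2)
robot.goto([.458,-.005,.26],down(np.pi)); robot.pause(.3); look("hover")
p=robot.camera_params("wrist"); np.save("w_lid2.npy",p,allow_pickle=True); im=robot.snapshot("wrist")
cv2.imwrite("pics/w_lid2.png",im); cv2.imwrite("pics/crop2.png",cv2.resize(im[103:233,257:387],None,fx=4,fy=4,interpolation=cv2.INTER_CUBIC))
```

```text
at 5.57 [ 0.461  -0.005   0.0528] gap 0.0853 F [ 0.  -0.9  0.7] grip 0.0
closed 6.17 [ 0.4601 -0.0049  0.0526] gap 0.0219 F [-2.9  0.7  5.3] grip 58.6
at 9.41 [ 0.4609 -0.005   0.0526] gap 0.0855 F [-0.9  0.5  0.5] grip 0.0
closed 10.01 [ 0.4606 -0.0045  0.0526] gap 0.0217 F [-0.5  1.7  2.8] grip 58.6
hover 12.07 [ 0.4574 -0.0049  0.2581] gap 0.0852 F [-0.6 -0.4 -0.8] grip 0.0
```

View pics/crop2.png

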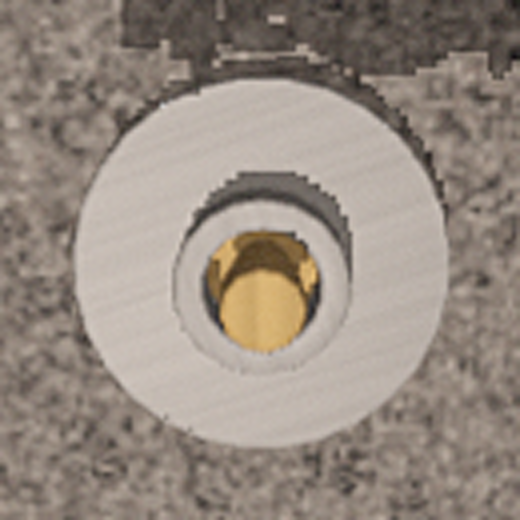

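Run:
```python
from h import *
from scipy.optimize import least_squares
t=np.linspace(0,2*np.pi,400)
p=np.load("w_lid2.npy",allow_pickle=True).item()
for n,z,r,e in(("outer",.023,.058,(75,447,78,447)),("knob",.075,.012,(218,307,267,353))):
    e=(np.array(e)+.5)/4-.5+np.array([257,257,103,103])
    def res(c):
        q=proj(p,np.c_[c[0]+c[2]*np.cos(t),c[1]+c[2]*np.sin(t),0*t+z]); return np.array([q[:,0].min(),q[:,0].max(),q[:,1].min(),q[:,1].max()])-e
    s=least_squares(res,[.5,.1,r]); print(n,s.x.round(4),s.fun.round(2))
```

```text
outer [ 0.461  -0.0051  0.0571] [-0.23  0.23  0.23 -0.25]
knob [ 0.4604 -0.0048  0.0118] [ 0.03 -0.03 -0.03  0.03]
```

```bash
cat >> h.py <<'E'
def look(s):
    print(s,round(robot.get_t(),2),np.round(robot.get_tool_pos(),4),"gap",round(robot.get_finger_gap(),4),"F",np.round(robot.get_ft_force(),1),"M",np.round(robot.get_wrist_torque(),2),"grip",round(robot.get_grip_force(),1))
E
python3 - <<'E'
from h import *
K=[.4603,-.0048]; C=[.5852,.2384]
robot.goto(K+[.13],down(np.pi)); robot.move_straight(K+[.051],vel=.12); robot.close(); look("closed")
zg=robot.get_tool_pos()[2]
robot.move_straight(K+[.21],vel=.12); look("lifted")
if robot.get_finger_gap()>.015:
    robot.move_straight(C+[.21],vel=.15); robot.pause(.3); look("over")
    e=np.array(robot.get_tool_pos())-(C+[.21]); print("err",e.round(4)); c=list(np.array(C)-e[:2])
    s=zg+.076; robot.move_straight(c+[s+.02],vel=.1); robot.pause(.2); look("above")
    print("hit",robot.move_straight(c+[s-.002],vel=.02,force_limit=10),"seat",round(s,4)); look("down")
    cv2.imwrite("pics/place.png",cv2.resize(np.hstack([robot.snapshot("scene")[130:230,230:330],robot.snapshot("side")[180:280,255:355]]),None,fx=4,fy=4,interpolation=cv2.INTER_CUBIC))
E
```

```text
closed 14.11 [ 0.4605 -0.0045  0.0514] gap 0.0222 F [-1.3  1.7  2.3] M [0.22 0.14 0.04] grip 58.7
lifted 15.58 [ 0.4598 -0.0048  0.2089] gap 0.0223 F [ 1.2  0.8 -4. ] M [ 0.02  0.03 -0.01] grip 58.9
over 17.86 [0.5852 0.2381 0.2101] gap 0.022 F [ 0.5  0.6 -4.6] M [ 0.02  0.   -0.03] grip 58.9
err [-0.     -0.0003  0.0001]
above 18.83 [0.5858 0.2388 0.1487] gap 0.022 F [-0.7 -0.  -3.6] M [-0.    0.02 -0.02] grip 58.9
hit True seat 0.1274
down 19.91 [0.585  0.2388 0.1274] gap 0.0224 F [0.1 0.9 4.2] M [-0.12 -0.06  0.  ] grip 59.8
```

View pics/place.png

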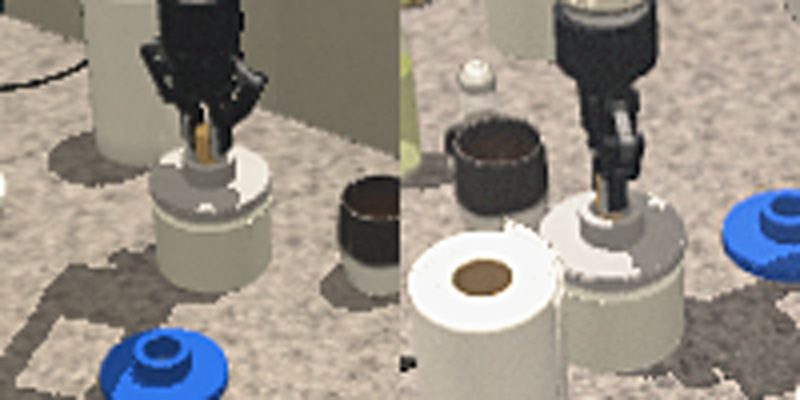

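The lid stopped at exactly the expected seat height (TCP z 0.1274), and the picture shows the outer lid level on the short canister. Next I release, rise and measure the outer lid.

Run:
```python
from h import *
robot.ungrasp(); robot.pause(.3); look("open")
T=list(robot.get_tool_pos()); robot.move_straight(T[:2]+[.20],vel=.12)
robot.goto([.583,.234,.31],down(np.pi)); robot.pause(.3); look("hover")
p=robot.camera_params("wrist"); np.save("w_s.npy",p,allow_pickle=True); im=robot.snapshot("wrist"); cv2.imwrite("pics/w_s.png",im)
u,v=proj(p,[.585,.2385,.099])[0].astype(int); print(u,v)
cv2.imwrite("pics/crop3.png",cv2.resize(im[v-80:v+70,u-75:u+75],None,fx=4,fy=4,interpolation=cv2.INTER_CUBIC))
```

```text
open 20.94 [0.5834 0.2384 0.125 ] gap 0.0854 F [-0.5  0.5  0.5] M [-0.03 -0.01  0.02] grip 0.0
hover 22.53 [0.5826 0.2339 0.3078] gap 0.0858 F [-0.2 -0.2  0.9] M [-0.01  0.05  0.03] grip 0.0
326 174
```

View pics/crop3.png

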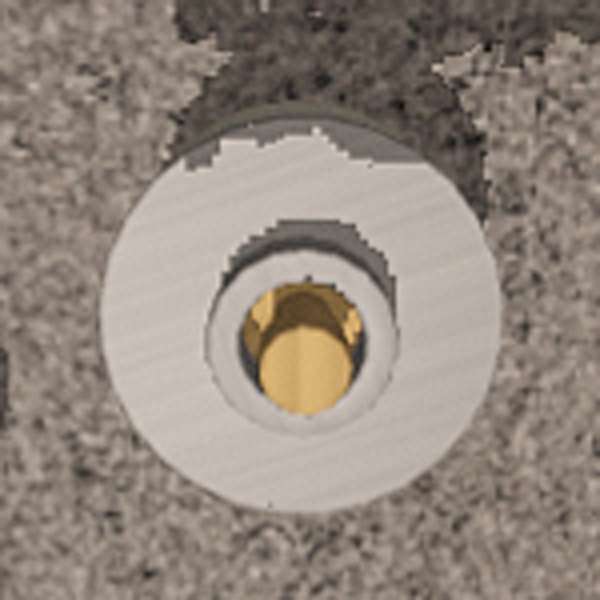

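The lid pair sits level on the canister. The outer plate spans 102–501 × 116–513 in the crop, the collar top 206–399 × 250–435 and the knob top 258–351 × 326–416. I'll fit these, then grasp the collar.

Run:
```python
from h import *
from scipy.optimize import least_squares
t=np.linspace(0,2*np.pi,400)
p=np.load("w_s.npy",allow_pickle=True).item(); o={}
for n,z,r,e in(("outer",.099,.058,(102,501,116,513)),("collar",.123,.026,(206,399,250,435)),("knob",.151,.012,(258,351,326,416))):
    e=(np.array(e)+.5)/4-.5+np.array([251,251,94,94])
    def res(c):
        q=proj(p,np.c_[c[0]+c[2]*np.cos(t),c[1]+c[2]*np.sin(t),0*t+z]); return np.array([q[:,0].min(),q[:,0].max(),q[:,1].min(),q[:,1].max()])-e
    s=least_squares(res,[.585,.238,r]); print(n,s.x.round(4),s.fun.round(2)); o[n]=s.x[:2]
c=(o["outer"]+o["collar"])/2
if np.abs(c-[.585,.2385]).max()<.006:
    c=list(c); robot.goto(c+[.19],down(np.pi)); robot.move_straight(c+[.11],vel=.1); robot.pause(.2)
    e=np.array(robot.get_tool_pos())[:2]-c; c2=list(np.array(c)-e); print("err",e.round(4))
    print(robot.move_straight(c2+[.096],vel=.04,force_limit=10)); look("at"); robot.close(); look("closed")
```

```text
outer [0.5853 0.238  0.0574] [-0.42  0.42  0.41 -0.45]
collar [0.5854 0.238  0.0256] [ 0.17 -0.17 -0.17  0.17]
knob [0.5852 0.2381 0.0115] [-0.01  0.01  0.01 -0.01]
err [0.0005 0.0002]
False
at 24.78 [0.5845 0.2377 0.0954] gap 0.0853 F [-0.4 -0.1 -0.5] M [ 0.06  0.   -0.01] grip 0.0
closed 25.21 [0.5853 0.238  0.0967] gap 0.0493 F [0.7 0.5 1.9] M [0.11 0.02 0.06] grip 64.1
```

Run:
```python
from h import *
T=np.array(robot.get_tool_pos())
robot.move_straight([T[0],T[1],T[2]+.02],vel=.04); look("2cm")
robot.move_straight([T[0],T[1],T[2]+.101],vel=.06); robot.pause(.5); look("up")
cv2.imwrite("pics/end.png",cv2.resize(np.hstack([robot.snapshot("scene")[110:230,230:330],robot.snapshot("side")[160:280,255:355]]),None,fx=4,fy=4,interpolation=cv2.INTER_CUBIC))
```

```text
2cm 25.88 [0.5852 0.238  0.1168] gap 0.0496 F [ 0.2 -0.2 -1.3] M [0.01 0.03 0.02] grip 63.6
up 27.88 [0.5853 0.238  0.1977] gap 0.0495 F [-0.   0.8 -1.5] M [ 0.04 -0.02  0.03] grip 63.6
```

View pics/end.png

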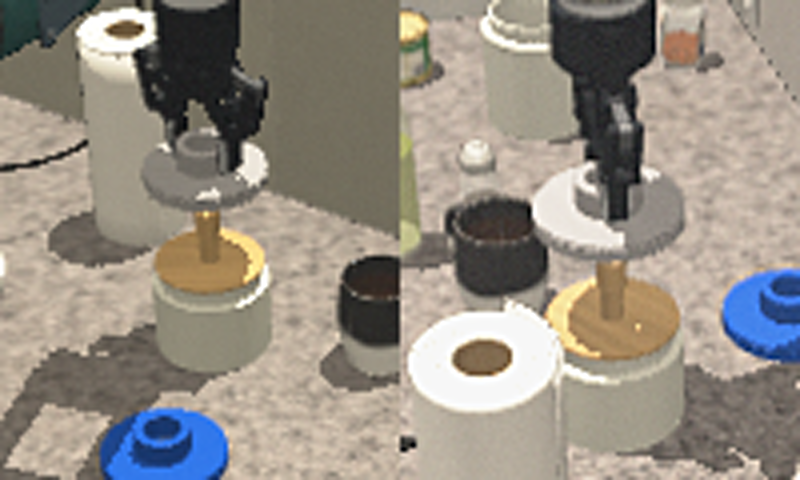

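The outer lid is held level about 10 cm above its seat. The inner lid is flush in the short canister, and nothing near the canister has visibly moved.

```bash
python3 -c "
from cell import robot
print(robot.sign_off())"
```

```text
the job is handed in; nothing more can be done
None
```

The job is handed in at about 28 s of the 48 s: the inner lid is seated in the short canister and the outer lid is held level about 10 cm above its seat; the sign-off call returned no verdict.

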